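Weigh a plaster cast on the pan balance

ROBOT

A 6-joint arm with a two-finger parallel gripper is mounted at the origin on the work surface. World frame = base frame: x ahead of the robot, y to its left, z up, the work surface at z = 0. Lengths are in m, angles in degrees, forces in N, time in s.
With the tool pointing down it reaches from about 0.2 to 0.875 m from the base axis. Payload 3.4 kg.
Tool frame: the origin (TCP) lies at the centre of the arm's flange, where the gripper is bolted on; the fingertips stand 199 mm ahead of it and the grasp point (between the pads) lies arm.grasp_offset ahead of it (arm.grasp_offset is the distance from the TCP to the grasp point, in m); z points along the fingers, y is the line along which they close (so a half turn about z gives the same grasp; the last joint's range is limited). The gripper opens to 94 mm and grips with 3 to 60 N. Pads are 16 mm wide; open, the fingers measure 119 mm over their backs; the gripper's body (75 mm by 177 mm) begins 78 mm behind the grasp point.
Start: joints at [-80.042, 15.808, 86.224, -0, 77.962, -6.933], TCP at [0.167, -0.55, 0.405] pointing down, gripper open.
Joint ranges: [-165.64, 165.64], [-43.16, 119.46], [12.63, 154.43], [-67.54, 247.53], [6.08, 155.33], [-154.97, 154.97]. Speed limits (degrees/s): [147.25, 147.25, 180, 180, 180, 180].

INTERFACE

Orientations are given as [roll, pitch, yaw] about the fixed x, y, z axes, in that order (R = Rz(yaw) Ry(pitch) Rx(roll)).
In Python, from workcell import arm gives the robot as it stands. The module is installed in compiled form; this text tells all that it offers.
- The arm moves only by the tool arm_command, never from a script. Its argument "increments" is a list of rows, each a list of 4 numbers: the shift along the tool's x, y, z in units of 25 mm (1.0 is 25 mm), then the turn about the tool's z in units of 6 degrees (1.0 is 6 degrees). A call has 1 to 10 rows; each row shifts and turns the commanded pose from where the row before left it, along the tool's axes as they then stand; what a row does not reach is not made up. A row lasts 1/12 s, in which the tool goes at most 41.7 mm and 7.16 degrees, less where a joint would pass 70% of its speed; a pose out of reach is approached as far as the arm can. A call is refused whole if a number of a shift passes 1 or a number of a turn 1, either way. A call with a gripper value outside its range is refused whole. "grip" is the gripper's target within -1 to 1 (fully open at 1, half-way at 0, shut at -1), set as the call begins (left out, the last holds). The fingers move at their own pace and stop on an object; "grip_force" is the grip in N (left out, the last holds). Time passes only in rows, so rows that do not move let the fingers close. It gives the time, the measured TCP pose, the force, the opening and the grip force at its end, in the units of the state.
- arm.sense(): the state, without advancing time (a new reading comes with each control period).
- arm.get_image(name): name is "scene" or "top" or "wrist"; returns a dict with "image" (420x560x3 uint8, red, green, blue), "mtx" (3x3 intrinsics, pixels), "position" and "rotation" of the camera in the world; the wrist camera has in their place "mount" (4x4, takes a point from camera to tool coordinates, whose origin is the TCP and whose axes are the flange's). Camera axes: x right, y down, z forward; pixel columns grow to the right and rows downward; lengths in m; the calibration is good to about 2 mm. A picture is of the moment at which its call begins: read the wrist's pose just before it. There is no depth.
- arm.close_job(): hands the job in; it is judged then, once.
The state is a dict: "time_s": time; "joints": joint angles; "joint_vel": joint speeds; "tau": joint torques, N m; "ee_pos": TCP position; "ee_rot": TCP orientation; "ft_force": force on the tool from outside, world axes, zero at the start; "moment": the same for the moment, N m; "width": finger opening in m; "grasp_force": force on a finger pad.
Only numpy, scipy, OpenCV 4.12 (cv2) and the standard library are available. Lean on these libraries where they do the work, as an engineer would, in place of code of your own. Each camera call takes 0.05 s, during which the arm holds its last target. There are 200 camera calls.

TASK

Weigh the plaster baluster that is stowed under the low wooden shelf. Draw it out by its head, let go of it on the table wholly clear of the shelf, take it again by the waist and lay it on the middle of the rectangular load pan; then stand weights on the round weight pan until the beam is level (to the nearest 100 g). Weights that are not needed stay standing on the table; do not knock a weight over, turn the cast off its flat side or shift the bowl, the mould block or the brush.

Things in the scene. Friction and masses are not known exactly. Their poses are not given: they have to be found in the camera images.
- beam (a joint): tilt of the balance beam, rad: 0 level, positive = load pan down and weight pan up. Stops at +-0.19. A damped spring rules it: it settles within about 1.5 s at 0.08 rad per 100 g of difference between the pans' loads, up to the stops (about 240 g), wherever on a pan the load stands. The index marks by the pointer are at +-0.06 rad: between them is level. Empty, it reads 0.
- balance: grey-based steel two-pan balance, fixed to the table; base 150 x 260 x 22 mm. Origin under its centre on the table. The 320 mm beam runs along its y axis, pivot 70 mm up; pointer and index plates rise to 150 mm at the middle. Load pan at +y, weight pan at -y, each 150 mm from the pivot; the pans move up and down up to 28 mm and always stay horizontal.
- load_pan_top (a point): centre of the top face of the load pan: the flat rectangular plate, 150 mm along its x by 90 mm along its y, 6 mm thick; 105 mm above the table when the beam is level, 77 mm when fully down. z up, axes as the balance's.
- weight_pan_top (a point): centre of the top face of the weight pan: the flat round plate, 140 mm across, 6 mm thick; 105 mm above the table when level, 133 mm when fully up. z up, axes as the balance's.
- cast_waist (a point): centre, half-way up, of the waist of the loose plaster cast to be weighed, a square baluster lying on its flat underside, 170 mm long along its x: waist 40 mm wide (the middle 55 mm of it, 48 mm high; decorative fillets 46 mm wide and a few mm thick near its ends), head 52 wide x 54 high x 55 long at -x, plinth 64 wide x 60 high x 60 long at +x. This point is 25 mm above the underside, near the centre of mass. Its mass is not known: 0.27 to 0.63 kg.
- cast_head (a point): centre of the cast's head, half-way up (27 mm above the underside), 55 mm from the waist centre along the cast's -x; the cast's head end is 27 mm further.
- riser: fixed low wooden shelf over the stowed cast, open at front and back: plank 150 mm along its x by 250 mm along its y, underside 78 mm and top 93 mm above the table, on two 15 mm cheeks at its y ends; a carton and a ceramic pot are fixed on top, 143 mm above the table, from 5 mm behind the middle. Origin on the table under the centre; the front edge is 75 mm along its -x. The cast's head sticks out of the front by 80 to 95 mm, its waist and plinth are under the plank.
- bowl: loose white plastic mixing bowl, 76 mm wide, 55 mm high, a bystander; origin under its centre.
- mould: loose plaster mould block 110 x 75 x 50 mm, two 8 mm pips on top, a bystander; origin under its centre.
- brush: loose wooden paint brush lying beyond the balance, a bystander.
- w100_mid (a point): centre, half-way up, of the 100 g weight: turned aluminium, standing on its foot, 66 mm tall: a foot 34 mm across and 26 mm high with a plain 22 mm round handle 40 mm high on top of it. z is its upright axis; underside 33 mm below this point.
- w200_mid (a point): centre, half-way up, of the 200 g weight: turned aluminium, standing on its foot, 76 mm tall: a foot 46 mm across and 36 mm high with a plain 22 mm round handle 40 mm high on top of it. z is its upright axis; underside 38 mm below this point.
- w300_mid (a point): centre, half-way up, of the 300 g weight: turned aluminium, standing on its foot, 86 mm tall: a foot 52 mm across and 46 mm high with a plain 22 mm round handle 40 mm high on top of it. z is its upright axis; underside 43 mm below this point.
- cast: the same plaster cast; origin under its waist, on the underside; x from head to plinth, z up.
There are look-alikes about, which are no part of the job. Leave any red look-alike of the cast alone. What is shaped like the part that bears w200_mid but green is not meant.

How it is judged:
By the outcome, as a careful person would: the job done as asked, in the order asked, and still so for the second after the job is handed in, with the robot touching nothing.
It also fails if it takes over 72 s, if anything falls off the work surface, if the arm or the gripper's body presses on something with over 40 N, if the wrist force passes 120 N, or if a joint passes its speed limit or range.

## Working session

There is one attempt and no reset: what is moved stays moved. The work goes in short steps, Python scripts to look and compute and a tool call to move; the robot and the scene stay as the last step left them, time stands still between calls to the robot, and variables do not carry over. Pictures are saved under pics/ and viewed, at most 10 in all, crops included, and the job is handed in when it is done.

Besides the shell and the picture viewer there is one more tool, called after "Request:" by a JSON object that holds its "fn" and its "kwargs", one argument or row to a line. arm_command: Moves the arm, as the interface text tells. Its arguments: {"type":"object","properties":{"increments":{"type":"array","items":{"type":"array","items":{"type":"number"}}},"grip":{"type":"number"},"grip_force":{"type":"number"}},"required":["increments"]}

```bash
mkdir -p pics; cat > h.py <<'E'
import numpy as np, cv2, json
from scipy.spatial.transform import Rotation as R
from workcell import arm
def snap(name,fn=None):
    s=arm.sense(); d=arm.get_image(name)
    if name=="wrist":
        T=np.eye(4);T[:3,:3]=R.from_euler('xyz',s['ee_rot'],degrees=True).as_matrix();T[:3,3]=s['ee_pos']
        C=T@np.array(d['mount']); d['position']=C[:3,3]; d['rotation']=C[:3,:3]
    if fn: cv2.imwrite('pics/'+fn,d['image'][:,:,::-1])
    return d
def ray(d,uv,z):
    K=np.array(d['mtx']); r=np.array(d['rotation'])@np.linalg.solve(K,[uv[0],uv[1],1.]); p=np.array(d['position'])
    return p+r*(z-p[2])/r[2]
def proj(d,P):
    q=np.array(d['mtx'])@(np.array(d['rotation']).T@(np.array(P)-d['position'])); return q[:2]/q[2]
E
python3 - <<'E'
from h import *
print(arm.grasp_offset, arm.sense())
for n in ("scene","top"):
    d=snap(n,n+'0.png'); print(n,d['position'],np.array(d['rotation']).round(3).tolist(),d['mtx'])
    np.savez(n+'0.npz',**d)
E
```

```text
0.1804 {'time_s': 0.0, 'joints': array([-8.00426672e+01,  1.58459075e+01,  8.62920833e+01, -9.68470992e-04,
        7.79635037e+01, -6.93384329e+00]), 'joint_vel': array([-0.01281251, -0.04239283,  0.02500107, -0.02727633, -0.034317  ,
        0.02697755]), 'tau': array([ 3.04960377e-03, -4.04570639e+01, -2.37225580e+01,  7.04101170e-02,
        3.44089069e-02, -1.30425374e-04]), 'ee_pos': array([ 0.1670145 , -0.54999288,  0.40384333]), 'ee_rot': array([-1.79899134e+02, -1.13128375e-02,  1.68913689e+01]), 'ft_force': array([-0.39622269,  0.18217727,  0.21028585]), 'moment': array([ 0.06269031,  0.00140256, -0.05601133]), 'grasp_force': 0.0, 'width': 0.0940350297635761}
scene [ 1.22857367 -0.64674886  0.72213455] [-123.82, -0.532, 46.497] [[403.9601061    0.         285.32504442]
 [  0.         403.9601061  206.70587701]
 [  0.           0.           1.        ]]
top [0.36892433 0.00273929 1.44929355] [-172.536, -0.497, -90.504] [[507.93261458   0.         274.79730286]
 [  0.         507.93261458 201.66178763]
 [  0.           0.           1.        ]]
```

View pics/scene0.png

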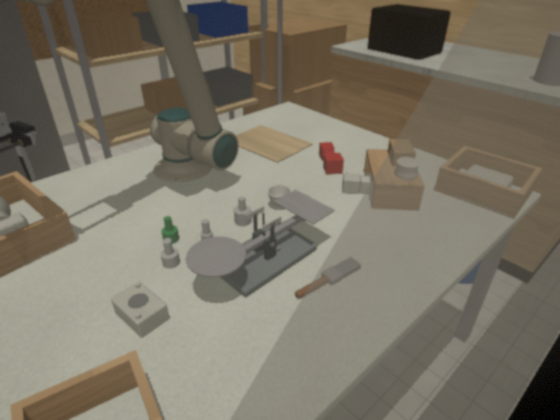

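View pics/top0.png

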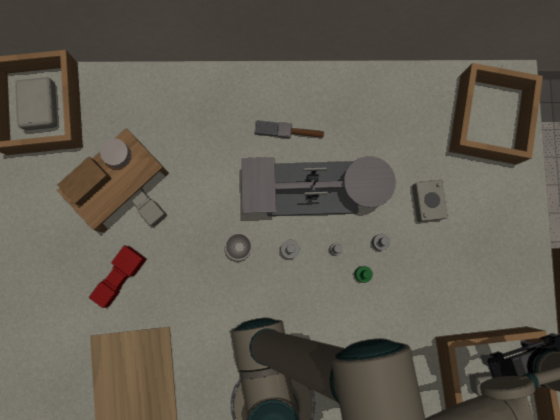

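The scene shows the balance, with three grey weights and a green look-alike in front of it. The pale cast sticks out from under the shelf, and there is a red look-alike.

Candidates in the top view:
- **Cast:** pale head at (150,212). The red look-alike is at (118,277) and the plaster lump in the tray at (35,103).
- **Weights:** (290,250), (336,250) and (381,243). The green one at (364,274) is not meant.

I choose the pale cast under the shelf and the grey weights, and will check both choices in one close crop.

```bash
cat >> h.py <<'E'
_snap=snap
def snap(name,fn=None):
    d=_snap(name,fn)
    if name!='wrist': d['rotation']=R.from_euler('xyz',d['rotation'],degrees=True).as_matrix()
    return d
E
python3 - <<'E'
from h import *
d=snap('top'); im=d['image'][:,:,::-1]
a=cv2.resize(im[120:240,50:190],None,fx=4,fy=4,interpolation=cv2.INTER_CUBIC)[:,:560]
b=cv2.resize(im[225:295,265:405],None,fx=4,fy=4,interpolation=cv2.INTER_CUBIC)
a=a[120:440]
cv2.imwrite('pics/crop1.png',cv2.convertScaleAbs(np.vstack([a,b]),alpha=1.6))
for n,uv,z in [('head',(150,212),.054),('wA',(290,250),.076),('wB',(336,250),.066),('wC',(381,243),.086),('green',(364,274),.076),('wpan',(370,182),.105),('lpan',(259,186),.105),('bowl',(238,247),.055),('mould',(431,200),.05),('redA',(130,260),.054)]:
    print(n,ray(d,uv,z).round(3))
E
```

```text
head [0.526 0.333 0.054]
wA [ 0.417 -0.051  0.076]
wB [ 0.416 -0.176  0.066]
wC [ 0.433 -0.295  0.086]
green [ 0.351 -0.248  0.076]
wpan [ 0.596 -0.267  0.105]
lpan [0.588 0.031 0.105]
bowl [0.427 0.091 0.055]
mould [ 0.553 -0.446  0.05 ]
redA [0.394 0.385 0.054]
```

View pics/crop1.png

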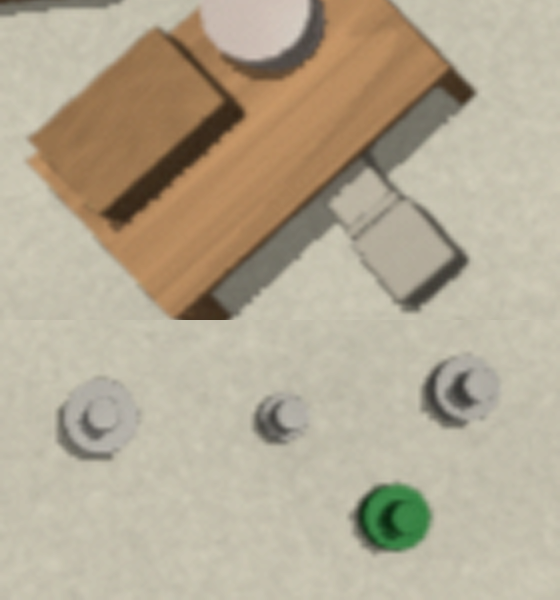

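The crop confirms the choices. The pale stone baluster's head and collar come out from under the plank. The left weight has the widest foot (about 50 mm), so it is the 300 g. The middle one is the 100 g, and the right one (about 45 mm, same as the green) is the 200 g. Next I move the wrist over the cast's head.

```bash
cat >> h.py <<'E'
def go(xyz=None,yaw=None):
    "print the remaining move in tool units (x,y,z of 25 mm, turn of 6 deg), from the measured pose"
    s=arm.sense(); M=R.from_euler('xyz',s['ee_rot'],degrees=True).as_matrix()
    if xyz is not None: print('shift units',(M.T@(np.array(xyz)-s['ee_pos'])/.025).round(2))
    if yaw is not None: print('turn units',round(-(yaw-s['ee_rot'][2])/6,2))
    print('t',round(s['time_s'],2),'pos',s['ee_pos'].round(4),'rot',s['ee_rot'].round(2),'w',round(s['width'],4),'F',s['ft_force'].round(2))
E
python3 - <<'E'
from h import *
d=snap('top')
for n,uv,z in [('w300',(290.75,248.75),.086),('w100',(337.75,248.75),.066),('w200',(385.5,241.5),.076)]: print(n,ray(d,uv,z).round(4))
a=ray(d,(50+180/4,150+315/4),.093);b=ray(d,(50+450/4,150+85/4),.093);print('edge',a,b,np.degrees(np.arctan2(*(b-a)[:2])))
print(arm.get_image('wrist')['mount'])
go([.42,.24,.40],41)
E
```

```text
w300 [ 0.4201 -0.0522  0.086 ]
w100 [ 0.4197 -0.1807  0.066 ]
w200 [ 0.4378 -0.3092  0.076 ]
edge [0.47734783 0.46943657 0.093     ] [0.63193458 0.29290758 0.093     ] 138.7913124305302
[[ 1.32263288e-04 -9.74038535e-01 -2.26382233e-01  6.49738390e-02]
 [ 9.99999990e-01  1.18147201e-04  7.59041886e-05  4.85221507e-04]
 [-4.71871775e-05 -2.26382241e-01  9.74038541e-01  2.04105493e-02]
 [ 0.00000000e+00  0.00000000e+00  0.00000000e+00  1.00000000e+00]]
shift units [ 18.86 -27.3    0.19]
turn units -4.02
t 0.25 pos [ 0.167  -0.5501  0.4043] rot [-179.96   -0.     16.89] w 0.0942 F [ 0.14 -0.16 -0.25]
```

Request:
{"fn": "arm_command", "kwargs": {
  "increments": [
    [0.67, -0.975, 0, 0],
    [0.67, -0.975, 0, 0],
    [0.67, -0.975, 0, 0],
    [0.67, -0.975, 0, 0],
    [0.67, -0.975, 0, 0],
    [0.67, -0.975, 0, 0],
    [0.67, -0.975, 0, 0],
    [0.67, -0.975, 0, 0],
    [0.67, -0.975, 0, 0],
    [0.67, -0.975, 0, 0]
  ]
}}

```text
time_s: 1.08
ee_pos: [0.2566, -0.2668, 0.4047]
ee_rot: [180.0, -0.0, 16.9]
ft_force: [0.5, -0.3, -0.1]
width: 0.0941
grasp_force: 0.0
```

Request:
{"fn": "arm_command", "kwargs": {
  "increments": [
    [0.67, -0.975, 0, 0],
    [0.67, -0.975, 0, 0],
    [0.67, -0.975, 0, 0],
    [0.67, -0.975, 0, 0],
    [0.67, -0.975, 0, 0],
    [0.67, -0.975, 0, 0],
    [0.67, -0.975, 0, 0],
    [0.67, -0.975, 0, 0],
    [0.67, -0.975, 0, 0],
    [0.67, -0.975, 0, 0]
  ]
}}

```text
time_s: 1.92
ee_pos: [0.3459, 0.0151, 0.4048]
ee_rot: [180.0, -0.0, 16.9]
ft_force: [0.6, -1.5, -0.5]
width: 0.0938
grasp_force: 0.0
```

Request:
{"fn": "arm_command", "kwargs": {
  "increments": [
    [0.67, -0.975, 0, 0],
    [0.67, -0.975, 0, 0],
    [0.67, -0.975, 0, 0],
    [0.67, -0.975, 0, 0],
    [0.67, -0.975, 0, 0],
    [0.67, -0.975, 0, 0],
    [0.67, -0.975, 0, -1],
    [0.67, -0.975, 0, -1],
    [0, 0, 0, -1],
    [0, 0, 0, -1]
  ]
}}

```text
time_s: 2.75
ee_pos: [0.4148, 0.2416, 0.4042]
ee_rot: [-180.0, 0.0, 41.4]
ft_force: [-0.2, -0.0, 0.2]
width: 0.0939
grasp_force: 0.0
```

```bash
python3 - <<'E'
from h import *
go()
d=snap('wrist','w1.png'); np.savez('w1.npz',**d)
for p in [(.526,.333,.054),(.42,.242,.0)]: print(proj(d,p))
E
```

```text
t 2.75 pos [0.4148 0.2416 0.4042] rot [-1.7998e+02  3.0000e-02  4.1350e+01] w 0.0939 F [-0.22 -0.01  0.17]
[286.41711841  46.19316272]
[283.85095136 186.66602579]
```

View pics/w1.png

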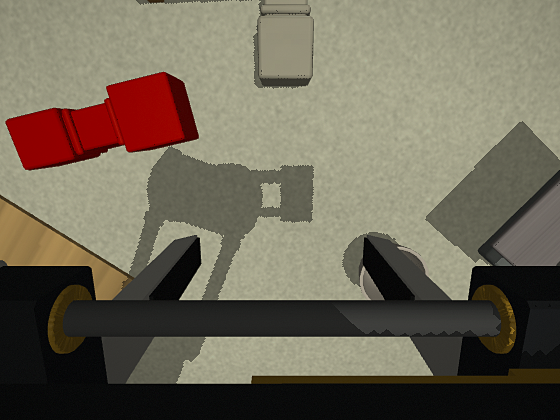

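The wrist view shows the pale head, top face about (259,17)–(313,75), nearly square to the tool. The red look-alike is at left (110,120) and well clear. I refine the head's edges with a mask.

```bash
python3 - <<'E'
from h import *
d=dict(np.load('w1.npz'))
im=d['image'].astype(int)
for v in (25,35,45,55,65,75,80,84): print(v,[int(x) for x in im[v,250:322:2].sum(1)//3])
print([int(x) for x in im[0:95,286].sum(1)//3])
for uv in [(259,20),(259,75),(313,20),(313,75),(286,17),(286,76)]: print(uv,ray(d,uv,.054).round(4))
for p in ((286,17),(286,76)): pass
E
```

```text
25 [142, 151, 152, 158, 102, 126, 136, 136, 137, 137, 136, 137, 137, 139, 139, 138, 139, 138, 138, 138, 138, 139, 138, 139, 138, 138, 138, 138, 137, 139, 135, 129, 168, 158, 148, 154]
35 [146, 149, 77, 92, 98, 126, 139, 138, 137, 137, 137, 137, 137, 137, 137, 137, 137, 137, 136, 137, 137, 138, 136, 137, 137, 137, 137, 138, 137, 138, 134, 117, 168, 154, 152, 155]
45 [157, 156, 83, 90, 89, 125, 138, 137, 138, 137, 138, 138, 138, 138, 138, 138, 138, 138, 139, 139, 139, 138, 139, 139, 139, 138, 138, 138, 138, 138, 134, 64, 162, 157, 155, 154]
55 [155, 157, 86, 95, 75, 123, 138, 138, 139, 139, 139, 138, 138, 139, 140, 141, 138, 140, 139, 141, 140, 139, 139, 139, 139, 139, 139, 138, 139, 139, 134, 45, 159, 149, 154, 151]
65 [160, 162, 161, 91, 65, 122, 139, 139, 137, 138, 139, 139, 139, 138, 138, 138, 138, 138, 138, 138, 137, 139, 138, 140, 139, 140, 140, 140, 139, 140, 128, 70, 153, 152, 153, 153]
75 [157, 159, 83, 91, 67, 115, 128, 125, 127, 128, 128, 129, 130, 132, 64, 132, 132, 131, 131, 132, 131, 131, 132, 131, 63, 132, 136, 62, 132, 133, 119, 78, 158, 157, 154, 155]
80 [159, 156, 76,
[... 259 characters left out ...]
9, 139, 164, 165, 161, 153, 154, 154]
[139, 140, 140, 141, 106, 126, 134, 136, 134, 134, 126, 115, 100, 61, 124, 118, 135, 130, 135, 138, 138, 137, 138, 138, 139, 138, 138, 138, 138, 138, 138, 137, 137, 137, 137, 136, 137, 136, 137, 137, 138, 138, 138, 137, 140, 139, 139, 140, 139, 139, 139, 139, 139, 140, 139, 139, 139, 139, 139, 139, 138, 138, 138, 139, 138, 138, 138, 138, 137, 139, 138, 139, 139, 140, 139, 131, 123, 114, 79, 49, 53, 52, 53, 53, 50, 50, 74, 80, 148, 147, 149, 149, 151, 150, 150]
(259, 20) [0.5259 0.3662 0.054 ]
(259, 75) [0.4903 0.3358 0.054 ]
(313, 20) [0.5584 0.3294 0.054 ]
(313, 75) [0.5239 0.2977 0.054 ]
(286, 17) [0.544  0.3495 0.054 ]
(286, 76) [0.5064 0.3162 0.054 ]
```

Request:
{"fn": "arm_command", "kwargs": {
  "increments": [
    [0.957, 0.03, 0, 0],
    [0.957, 0.03, 0, 0],
    [0.957, 0.03, 0, 0],
    [0.957, 0.03, 0, 0],
    [0.957, 0.03, 0, 0],
    [0.957, 0.03, 0, 0],
    [0, 0, 0.5, 0],
    [0, 0, 0.5, 0],
    [0, 0, 0.5, 0],
    [0, 0, 0.5, 0]
  ],
  "grip": 1,
  "grip_force": 30
}}

```text
time_s: 3.63
ee_pos: [0.5261, 0.3303, 0.3538]
ee_rot: [180.0, 0.0, 40.7]
ft_force: [0.2, 0.1, -0.3]
width: 0.094
grasp_force: 0.0
```

```bash
python3 - <<'E'
from h import *
go([.5255,.333,.2075],41.4)
E
```

```text
shift units [ 0.05 -0.1   5.85]
turn units -0.11
t 3.63 pos [0.5261 0.3303 0.3538] rot [1.800e+02 2.000e-02 4.074e+01] w 0.094 F [ 0.18  0.11 -0.32]
```

Request:
{"fn": "arm_command", "kwargs": {
  "increments": [
    [0.05, -0.1, 0.8, -0.1],
    [0, 0, 0.8, 0],
    [0, 0, 0.8, 0],
    [0, 0, 0.8, 0],
    [0, 0, 0.8, 0],
    [0, 0, 0.8, 0],
    [0, 0, 0.6, 0],
    [0, 0, 0.4, 0],
    [0, 0, 0, 0]
  ]
}}

```text
time_s: 4.38
ee_pos: [0.5246, 0.3325, 0.2073]
ee_rot: [-179.9, 0.3, 41.4]
ft_force: [-0.5, 0.4, -0.2]
width: 0.0942
grasp_force: 0.0
```

Request:
{"fn": "arm_command", "kwargs": {
  "increments": [
    [0, 0, 0, 0],
    [0, 0, 0, 0],
    [0, 0, 0, 0],
    [0, 0, 0, 0],
    [0, 0, 0, 0],
    [0, 0, 0, 0]
  ],
  "grip": -1,
  "grip_force": 30
}}

```text
time_s: 4.88
ee_pos: [0.5254, 0.3332, 0.2102]
ee_rot: [180.0, -0.1, 41.5]
ft_force: [-0.7, -0.6, 0.0]
width: 0.0573
grasp_force: 0.0
```

Request:
{"fn": "arm_command", "kwargs": {
  "increments": [
    [0, 0, 0, 0],
    [0, 0, 0, 0],
    [0, 0, 0, 0]
  ]
}}

```text
time_s: 5.13
ee_pos: [0.5252, 0.3333, 0.2101]
ee_rot: [-180.0, -0.0, 41.5]
ft_force: [-1.6, 0.6, 2.9]
width: 0.0521
grasp_force: 30.0
```

Request:
{"fn": "arm_command", "kwargs": {
  "increments": [
    [-0.3, 0, 0, 0],
    [-0.5, 0, 0, 0],
    [-0.6, 0, 0, 0],
    [-0.7, 0, 0, 0],
    [-0.7, 0, 0, 0],
    [-0.7, 0, 0, 0],
    [-0.7, 0, 0, 0],
    [-0.7, 0, 0, 0],
    [-0.5, 0, 0, 0],
    [-0.3, 0, 0, 0]
  ]
}}

```text
time_s: 5.97
ee_pos: [0.418, 0.238, 0.21]
ee_rot: [179.9, -0.1, 41.5]
ft_force: [0.8, 1.3, -1.9]
width: 0.0518
grasp_force: 30.0
```

Request:
{"fn": "arm_command", "kwargs": {
  "increments": [
    [0, 0, 0, 0],
    [0, 0, 0, 0],
    [0, 0, 0, 0],
    [0, 0, 0, 0],
    [0, 0, 0, 0]
  ],
  "grip": 1
}}

```text
time_s: 6.38
ee_pos: [0.4189, 0.239, 0.2094]
ee_rot: [180.0, 0.0, 41.5]
ft_force: [0.2, -0.4, -0.3]
width: 0.0816
grasp_force: 0.0
```

Request:
{"fn": "arm_command", "kwargs": {
  "increments": [
    [0, 0, -0.8, 0],
    [0, 0, -0.8, 0],
    [0, 0, -0.8, 0],
    [0, 0, -0.8, 0],
    [0, 0, -0.8, 0],
    [-0.8, 0, -0.8, 0],
    [-0.8, 0, -0.8, 0],
    [0, 0, -0.8, 0],
    [0, 0, 0, 0],
    [0, 0, 0, 0]
  ]
}}

```text
time_s: 7.22
ee_pos: [0.389, 0.2125, 0.3703]
ee_rot: [179.9, -0.2, 41.5]
ft_force: [-0.9, -0.5, -0.6]
width: 0.094
grasp_force: 0.0
```

```bash
python3 - <<'E'
from h import *
go()
d=snap('wrist','w2.png'); np.savez('w2.npz',**d)
d=snap('top','t2.png'); np.savez('t2.npz',**d)
E
```

```text
t 7.22 pos [0.389  0.2125 0.3703] rot [ 1.7993e+02 -1.6000e-01  4.1490e+01] w 0.094 F [-0.88 -0.49 -0.65]
```

View pics/w2.png

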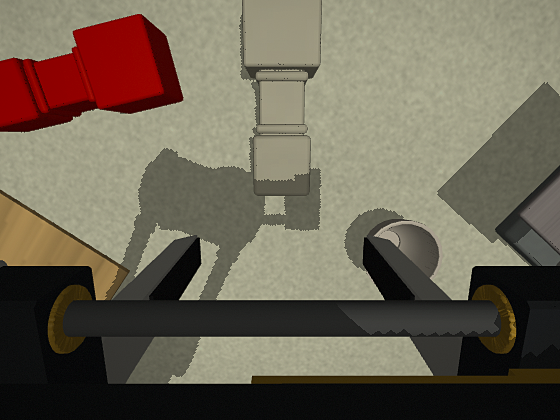

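The cast is out on the table. The head is at (281,160) and the waist at (281,102), between the fillets at v = 75 and 128. The bowl is at (405,245), and nothing stands beside the waist.

```bash
python3 - <<'E'
from h import *
d=dict(np.load('w2.npz'))
im=d['image'].astype(int)
for v in (85,100,115,145,160): print(v,[int(x) for x in im[v,242:326:2].sum(1)//3])
w=ray(d,(281,102),.048); print(w, ray(d,(281,160),.054))
for uv in [(260,90),(260,118),(303,90),(303,118),(254,140),(254,190),(310,140),(310,165)]: print(uv,ray(d,uv,.048 if uv[1]<130 else .054).round(4))
c=np.array([.4187,.2388])+.055*np.array([np.cos(np.radians(41.5)),np.sin(np.radians(41.5))]);print('expected',c)
t=dict(np.load('t2.npz'));e=c+.085*np.array([.749,.663]);edge=np.array([.632,.293]);print('plinth end clear of edge',(e-edge)@[-.7525,-.6585])
go([*c,.2055],41.5)
E
```

```text
85 [154, 159, 159, 160, 158, 86, 97, 98, 67, 124, 149, 146, 145, 146, 145, 146, 146, 145, 145, 145, 145, 145, 144, 145, 145, 145, 146, 146, 146, 146, 137, 60, 159, 157, 162, 158, 155, 154, 153, 157, 156, 162]
100 [153, 153, 150, 158, 162, 157, 161, 84, 91, 125, 153, 148, 148, 147, 147, 147, 146, 146, 146, 146, 146, 146, 146, 145, 145, 146, 147, 146, 147, 147, 135, 105, 163, 160, 156, 150, 151, 155, 158, 154, 153, 159]
115 [151, 156, 161, 156, 155, 155, 160, 86, 93, 123, 149, 148, 147, 148, 147, 147, 148, 147, 147, 147, 147, 147, 147, 147, 148, 148, 149, 148, 148, 150, 134, 122, 156, 155, 148, 152, 151, 158, 160, 156, 153, 159]
145 [154, 160, 154, 159, 87, 100, 117, 138, 142, 142, 143, 142, 142, 142, 144, 144, 145, 144, 145, 146, 144, 144, 144, 144, 145, 144, 144, 144, 144, 145, 144, 144, 145, 136, 85, 153, 147, 149, 147, 147, 151, 147]
160 [160, 154, 153, 159, 168, 95, 119, 135, 143, 142, 141, 142, 141, 142, 142, 142, 142, 142, 141, 142, 142, 143, 142, 141, 141, 141, 142, 142, 143, 143, 143, 142, 143, 133, 96, 150, 158, 157, 154, 155, 151, 148]
[0.45910295 0.27400899 0.048     ] [0.42160446 0.24085434 0.054     ]
(260, 90) [0.4544 0.2943 0.048 ]
(260, 118) [0.4366 0.279  0.048 ]
(303, 90) [0.4793 0.2663 0.048 ]
(303, 118) [0.4619 0.2504 0.048 ]
(254, 140) [0.4189 0.2703 0.054 ]
(254, 190) [0.3849 0.2413 0.054 ]
(310, 140) [0.4517 0.2333 0.054 ]
(310, 165) [0.4355 0.2184 0.054 ]
expected [0.45989256 0.2752441 ]
plinth end clear of edge 0.05618542350959173
shift units [3.81 0.01 6.52]
turn units 0.0
t 7.32 pos [0.3886 0.2124 0.3686] rot [-1.7997e+02  8.0000e-02  4.1500e+01] w 0.0941 F [0.39 0.11 0.57]
```

Request:
{"fn": "arm_command", "kwargs": {
  "increments": [
    [0.95, 0, 0, 0],
    [0.95, 0, 0, 0],
    [0.95, 0, 0.5, 0],
    [0.95, 0, 0.85, 0],
    [0, 0, 0.85, 0],
    [0, 0, 0.85, 0],
    [0, 0, 0.85, 0],
    [0, 0, 0.85, 0],
    [0, 0, 0.85, 0],
    [0, 0, 0.5, 0]
  ]
}}

```text
time_s: 8.15
ee_pos: [0.4587, 0.2749, 0.213]
ee_rot: [-179.9, 0.4, 41.5]
ft_force: [-0.0, 0.4, 0.2]
width: 0.0942
grasp_force: 0.0
```

```bash
python3 - <<'E'
from h import *
go([.4597,.2751,.2055],41.5)
E
```

```text
shift units [0.04 0.02 0.3 ]
turn units 0.0
t 8.15 pos [0.4587 0.2749 0.213 ] rot [-179.89    0.37   41.51] w 0.0942 F [-0.01  0.39  0.17]
```

Request:
{"fn": "arm_command", "kwargs": {
  "increments": [
    [0, 0, 0.4, 0],
    [0, 0, 0, 0]
  ]
}}

```text
time_s: 8.32
ee_pos: [0.4588, 0.2749, 0.2038]
ee_rot: [-179.9, 0.4, 41.5]
ft_force: [0.5, -0.2, 0.3]
width: 0.094
grasp_force: 0.0
```

Request:
{"fn": "arm_command", "kwargs": {
  "increments": [
    [0, 0, 0, 0],
    [0, 0, 0, 0],
    [0, 0, 0, 0],
    [0, 0, 0, 0],
    [0, 0, 0, 0],
    [0, 0, 0, 0],
    [0, 0, 0, 0],
    [0, 0, 0, 0],
    [0, 0, 0, 0],
    [0, 0, 0, 0]
  ],
  "grip": -1,
  "grip_force": 35
}}

```text
time_s: 9.15
ee_pos: [0.4598, 0.2751, 0.2073]
ee_rot: [180.0, -0.0, 41.5]
ft_force: [-1.5, -0.4, 2.4]
width: 0.0399
grasp_force: 35.0
```

Request:
{"fn": "arm_command", "kwargs": {
  "increments": [
    [0, 0, -0.2, 0],
    [0, 0, -0.4, 0],
    [0, 0, -0.6, 0],
    [0, 0, -0.8, 0],
    [0, 0, -0.8, 0],
    [0, 0, -0.8, 0],
    [0, 0, -0.8, 0],
    [0, 0, -0.8, 0],
    [0, 0, -0.4, 0],
    [0, 0, 0, 0]
  ]
}}

```text
time_s: 9.98
ee_pos: [0.4602, 0.2755, 0.3498]
ee_rot: [179.9, -0.3, 41.5]
ft_force: [0.5, -0.6, -3.1]
width: 0.04
grasp_force: 35.0
```

```bash
python3 - <<'E'
from h import *
d=dict(np.load('top0.npz')); d['rotation']=R.from_euler('xyz',d['rotation'],degrees=True).as_matrix()
im=d['image']; hsv=cv2.cvtColor(im,cv2.COLOR_RGB2HSV)
print('load',im[170,250],im[205,255],'wpan',im[182,380],im[170,360],'table',im[230,250],'base',im[205,300])
g=im.astype(int); chroma=g[:,:,2]-g[:,:,1]
m=((chroma>-3)&(g.sum(2)>200)).astype(np.uint8)*255
m[:, :225]=0; m[:145]=0; m[230:]=0; m[:,410:]=0
m=cv2.morphologyEx(m,cv2.MORPH_OPEN,np.ones((13,13)))
cs,_=cv2.findContours(m,cv2.RETR_EXTERNAL,cv2.CHAIN_APPROX_NONE)
for c in cs:
    if cv2.contourArea(c)<800: continue
    r=cv2.minAreaRect(c); 
    box=[ray(d,p,.105) for p in cv2.boxPoints(r)]
    print(r,'ctr',ray(d,r[0],.105).round(4),'circle',cv2.minEnclosingCircle(c)); 
    s=[(box[(i+1)%4]-box[i])[:2] for i in range(4)]
    print([(round(float(np.linalg.norm(x)),4),round(float(np.degrees(np.arctan2(x[1],x[0]))),1)) for x in s])
print(arm.sense()['ft_force'], arm.sense()['ee_pos'])
E
```

```text
load [92 87 85] [95 89 88] wpan [96 90 89] [98 92 92] table [122 119 108] base [66 66 65]
((369.0, 181.5), (47.0, 48.0), 90.0) ctr [ 0.5976 -0.2641  0.105 ] circle ((368.1052551269531, 180.1052703857422), 27.05600929260254)
[(0.13, -90.4), (0.1282, 177.8), (0.1284, 89.6), (0.128, -1.5)]
((269.0, 185.5), (55.0, 54.0), 90.0) ctr [0.5887 0.0047 0.105 ] circle ((267.61517333984375, 185.026123046875), 36.517181396484375)
[(0.1458, -90.4), (0.1494, 179.2), (0.1437, 89.5), (0.1492, -0.0)]
[ 0.460688   -0.56056016 -3.09457228] [0.46023852 0.27547533 0.34984103]
```

```bash
python3 - <<'E'
from h import *
d=dict(np.load('top0.npz')); d['rotation']=R.from_euler('xyz',d['rotation'],degrees=True).as_matrix()
im=d['image']; g=cv2.cvtColor(im,cv2.COLOR_RGB2GRAY)
for v in (163,172,178,192,200,208): print('row',v,g[v,236:282].tolist())
for u in (247,255,265,272): print('col',u,g[150:224,u].tolist())
print('wrow',g[182,335:402].tolist()); print('wcol',g[150:214,369].tolist())
E
```

```text
row 163 [122, 119, 120, 121, 118, 101, 89, 87, 88, 89, 88, 88, 89, 88, 89, 89, 91, 90, 91, 91, 90, 90, 89, 90, 91, 92, 92, 93, 92, 92, 91, 93, 93, 93, 93, 92, 93, 93, 82, 86, 90, 92, 92, 88, 85, 85]
row 172 [118, 118, 118, 94, 74, 72, 82, 88, 89, 90, 90, 89, 90, 89, 90, 90, 90, 91, 91, 91, 91, 90, 90, 90, 92, 92, 93, 93, 91, 92, 93, 92, 92, 91, 92, 91, 91, 89, 75, 70, 72, 70, 70, 70, 71, 72]
row 178 [123, 123, 121, 94, 75, 70, 82, 89, 89, 91, 90, 90, 90, 90, 89, 89, 90, 90, 91, 92, 91, 90, 90, 91, 92, 94, 93, 93, 92, 92, 91, 92, 91, 91, 91, 91, 91, 89, 79, 74, 71, 71, 71, 70, 71, 72]
row 192 [122, 124, 120, 96, 78, 69, 84, 91, 92, 93, 93, 91, 91, 92, 90, 90, 90, 91, 91, 92, 91, 91, 92, 91, 92, 94, 94, 93, 92, 92, 91, 91, 91, 91, 92, 90, 90, 92, 90, 63, 42, 39, 39, 39, 38, 40]
row 200 [117, 118, 120, 118, 92, 74, 85, 89, 91, 92, 92, 92, 91, 91, 89, 89, 90, 90, 91, 91, 91, 91, 90, 92, 92, 93, 93, 93, 93, 92, 92, 92, 90, 91, 91, 92, 92, 92, 94, 79, 71, 71, 72, 72, 72, 72]
row 208 [119, 119, 119, 118, 92, 73, 78, 86, 89, 91, 93, 92, 91, 90, 89, 88, 88, 90, 91, 91, 90, 91, 91, 92, 92, 92,
[... 1199 characters left out ...]
1, 91, 90, 90, 90, 91, 91, 91, 91, 91, 92, 92, 92, 91, 92, 92, 92, 92, 92, 93, 93, 93, 93, 90, 61, 59, 55, 41, 71, 101, 108, 109, 118, 120, 120, 120]
wrow [89, 88, 88, 87, 88, 88, 84, 63, 51, 72, 90, 95, 95, 95, 95, 96, 95, 94, 95, 95, 95, 95, 94, 95, 94, 94, 94, 94, 94, 94, 94, 95, 95, 94, 94, 94, 94, 93, 94, 93, 93, 92, 93, 92, 92, 92, 93, 92, 92, 91, 92, 92, 91, 91, 91, 90, 91, 90, 91, 91, 100, 114, 118, 118, 120, 120, 120]
wcol [119, 119, 119, 118, 121, 118, 101, 94, 92, 91, 93, 93, 93, 92, 92, 94, 92, 91, 93, 93, 95, 94, 93, 93, 93, 93, 94, 95, 92, 92, 95, 95, 94, 94, 95, 96, 93, 93, 96, 96, 95, 96, 94, 94, 94, 93, 93, 93, 93, 93, 93, 92, 91, 92, 92, 93, 82, 66, 70, 72, 69, 69, 72, 100]
```

```bash
python3 - <<'E'
from h import *
d=dict(np.load('top0.npz')); d['rotation']=R.from_euler('xyz',d['rotation'],degrees=True).as_matrix()
L=ray(d,(258,184.8),.105);W=ray(d,(369.6,181.2),.105);v=L-W
print(L,W,np.linalg.norm(v),'yaw',np.degrees(np.arctan2(-v[0],v[1])))
a=ray(d,(247,212.5),.105);b=ray(d,(247,158),.105);print(np.linalg.norm(a-b)); 
a=ray(d,(241.5,202),.105);b=ray(d,(240.6,163),.105);print(np.degrees(np.arctan2(b[1]-a[1],b[0]-a[0])))
yaw=np.degrees(np.arctan2(-v[0],v[1]))
go([L[0],L[1],.35],yaw)
E
```

```text
[0.5908626  0.03414303 0.105     ] [ 0.59845367 -0.2657862   0.105     ] 0.30002527314419286 yaw 1.4498201142254914
0.1479094470774159
1.2931975865026921
shift units [-2.48 10.69 -0.  ]
turn units 6.67
t 9.98 pos [0.4602 0.2755 0.3498] rot [179.9   -0.29  41.49] w 0.04 F [ 0.46 -0.56 -3.09]
```

Request:
{"fn": "arm_command", "kwargs": {
  "increments": [
    [-0.1, 0.4, 0, 0],
    [-0.2, 0.8, 0, 0],
    [-0.22, 0.95, 0, 0],
    [-0.22, 0.95, 0, 0],
    [-0.22, 0.95, 0, 0],
    [-0.22, 0.95, 0, 0],
    [-0.22, 0.95, 0, 0],
    [-0.22, 0.95, 0, 0],
    [-0.22, 0.95, 0, 0],
    [-0.22, 0.95, 0, 0]
  ]
}}

```text
time_s: 10.82
ee_pos: [0.5669, 0.0743, 0.345]
ee_rot: [-179.9, 0.2, 41.5]
ft_force: [-0.2, -0.1, -3.1]
width: 0.04
grasp_force: 35.0
```

Request:
{"fn": "arm_command", "kwargs": {
  "increments": [
    [-0.22, 0.95, 0, 0],
    [-0.22, 0.6, 0, 0],
    [-0.1, 0.34, 0, 0.8],
    [0, 0, 0, 1],
    [0, 0, 0, 1],
    [0, 0, 0, 1],
    [0, 0, 0, 1],
    [0, 0, 0, 1],
    [0, 0, 0, 0.87],
    [0, 0, 0, 0]
  ]
}}

```text
time_s: 11.65
ee_pos: [0.5876, 0.0312, 0.345]
ee_rot: [180.0, 0.2, 1.4]
ft_force: [0.4, -0.9, -2.7]
width: 0.0399
grasp_force: 35.0
```

```bash
python3 - <<'E'
from h import *
import time
F=[]
for i in range(3): d=snap('top'); F.append(arm.sense()['ft_force'])
print(np.mean(F,0))
go([.5909,.0341,.077+.207],1.4)
cv2.imwrite('pics/t3.png',cv2.resize(d['image'][110:270,200:420,::-1],None,fx=3,fy=3))
E
```

```text
[ 0.23087161  0.26585407 -3.11397569]
shift units [ 0.13 -0.1   2.48]
turn units 0.03
t 11.8 pos [0.5879 0.0315 0.3459] rot [1.7999e+02 1.3000e-01 1.5700e+00] w 0.0399 F [ 0.06  0.1  -3.23]
```

View pics/t3.png

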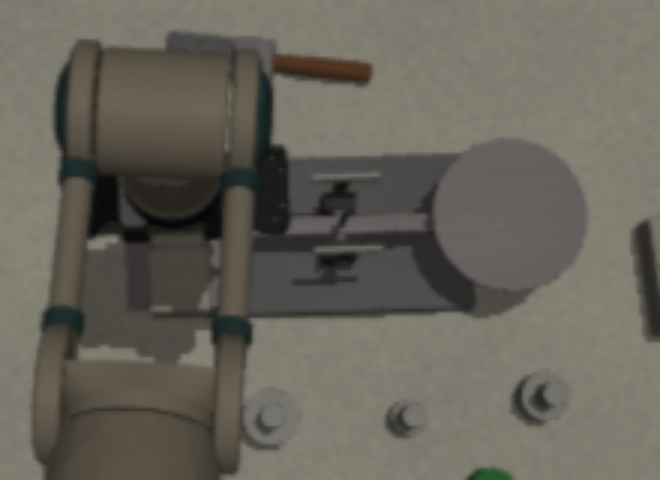

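The arm is over the load pan at (170,190) and the weight pan is free at (510,213). The wrist force suggests the cast weighs about 0.32 kg. I lower it now.

Request:
{"fn": "arm_command", "kwargs": {
  "increments": [
    [0.13, -0.1, 0.4, 0],
    [0, 0, 0.4, 0],
    [0, 0, 0.4, 0],
    [0, 0, 0.3, 0],
    [0, 0, 0.25, 0],
    [0, 0, 0.2, 0],
    [0, 0, 0.2, 0],
    [0, 0, 0.15, 0],
    [0, 0, 0, 0],
    [0, 0, 0, 0]
  ]
}}

```text
time_s: 12.63
ee_pos: [0.5913, 0.0345, 0.2896]
ee_rot: [-180.0, 0.0, 1.5]
ft_force: [-0.6, -0.1, -2.3]
width: 0.0398
grasp_force: 35.0
```

```bash
python3 - <<'E'
from h import *
go([.5909,.0341,.077+.207],1.4)
E
```

```text
shift units [-0.02  0.02  0.22]
turn units 0.01
t 12.63 pos [0.5913 0.0345 0.2896] rot [-1.7999e+02  1.0000e-02  1.4600e+00] w 0.0398 F [-0.59 -0.13 -2.33]
```

Request:
{"fn": "arm_command", "kwargs": {
  "increments": [
    [0, 0, 0.1, 0],
    [0, 0, 0.08, 0],
    [0, 0, 0, 0],
    [0, 0, 0, 0],
    [0, 0, 0, 0]
  ]
}}

```text
time_s: 13.05
ee_pos: [0.5915, 0.0345, 0.2853]
ee_rot: [180.0, -0.0, 1.5]
ft_force: [0.4, -0.7, -0.4]
width: 0.0395
grasp_force: 35.0
```

Request:
{"fn": "arm_command", "kwargs": {
  "increments": [
    [0, 0, 0, 0],
    [0, 0, 0, 0],
    [0, 0, 0, 0],
    [0, 0, 0, 0],
    [0, 0, 0, 0]
  ],
  "grip": 0.8
}}

```text
time_s: 13.47
ee_pos: [0.5914, 0.0347, 0.2853]
ee_rot: [-180.0, -0.0, 1.5]
ft_force: [0.2, 0.1, 0.6]
width: 0.0697
grasp_force: 0.0
```

Request:
{"fn": "arm_command", "kwargs": {
  "increments": [
    [0, 0, -0.3, 0],
    [0, 0, -0.6, 0],
    [0, 0, -0.8, 0],
    [0, 0, -0.8, 0],
    [0, 0, -0.8, 0],
    [0, 0, -0.7, 0],
    [0, 0, 0, 0],
    [0, 0, 0, 0]
  ]
}}

```text
time_s: 14.13
ee_pos: [0.5914, 0.0346, 0.3862]
ee_rot: [180.0, -0.1, 1.5]
ft_force: [-0.5, 0.7, -1.3]
width: 0.0846
grasp_force: 0.0
```

```bash
python3 - <<'E'
from h import *
go([.4201,-.0522,.066+.1804+.1],1.4)
d=snap('wrist','w3.png'); np.savez('w3.npz',**d)
E
```

```text
shift units [-6.94  3.29  1.58]
turn units 0.01
t 14.13 pos [0.5914 0.0346 0.3862] rot [ 1.7998e+02 -1.5000e-01  1.4700e+00] w 0.0846 F [-0.5   0.72 -1.34]
```

View pics/w3.png

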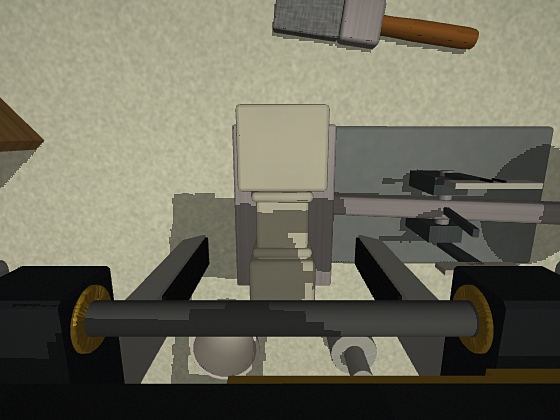

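The cast lies centred on the load pan (pan 235–335, plinth at (283,148), waist at (282,222)). The other items look undisturbed. Next I look at the three weights together from above.

Request:
{"fn": "arm_command", "kwargs": {
  "increments": [
    [-0.97, 0.755, 0, 0],
    [-0.97, 0.755, 0, 0],
    [-0.97, 0.755, 0, 0],
    [-0.97, 0.755, 0, 0],
    [-0.97, 0.755, 0, 0],
    [-0.97, 0.755, 0, 0],
    [-0.97, 0.755, 0, 0],
    [-0.97, 0.755, 0, 0],
    [-0.97, 0.755, 0, 0],
    [-0.97, 0.755, 0, 0]
  ],
  "grip": 0.2
}}

```text
time_s: 15.02
ee_pos: [0.352, -0.1606, 0.3837]
ee_rot: [-179.9, 0.1, 1.5]
ft_force: [-0.7, -0.4, 1.2]
width: 0.0565
grasp_force: 0.0
```

Request:
{"fn": "arm_command", "kwargs": {
  "increments": [
    [-0.97, 0.755, 0, 0],
    [0, 0, 0, 0],
    [0, 0, 0, 0]
  ]
}}

```text
time_s: 15.27
ee_pos: [0.3289, -0.1803, 0.3841]
ee_rot: [-179.9, 0.1, 1.3]
ft_force: [0.1, 1.3, 0.6]
width: 0.0568
grasp_force: 0.0
```

```bash
python3 - <<'E'
from h import *
go()
d=snap('wrist','w4.png'); np.savez('w4.npz',**d); s=snap('scene'); np.savez('s4.npz',**s)
for n,p in dict(w300=(.4201,-.0522,.086),w100=(.4197,-.1807,.066),w200=(.4378,-.3092,.076)).items(): print(n,proj(d,p).round(1))
a=cv2.resize(s['image'][180:290,140:350,::-1],None,fx=2.66,fy=2.66)[:,:560]
cv2.imwrite('pics/w4s.png',np.vstack([d['image'][:290,:,::-1],a]))
E
```

```text
t 15.27 pos [ 0.3289 -0.1803  0.3841] rot [-1.7991e+02  8.0000e-02  1.2500e+00] w 0.0568 F [0.11 1.26 0.58]
w300 [124.8  96.8]
w100 [284.3 103.2]
w200 [440.6  82.7]Traceback (most recent call last):
  File "<stdin>", line 6, in <module>
    return _nx.concatenate(arrs, 0, dtype=dtype, casting=casting)
           ~~~~~~~~~~~~~~~^^^^^^^^^^^^^^^^^^^^^^^^^^^^^^^^^^^^^^^
ValueError: all the input array dimensions except for the concatenation axis must match exactly, but along dimension 1, the array at index 0 has size 560 and the array at index 1 has size 559
```

```bash
python3 - <<'E'
from h import *
d=dict(np.load('w4.npz')); s=dict(np.load('s4.npz'))
a=cv2.resize(s['image'][180:290,140:350,::-1],(560,290))
cv2.imwrite('pics/w4s.png',np.vstack([d['image'][:290,:,::-1],a]))
E
```

```text
(no output)
```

View pics/w4s.png

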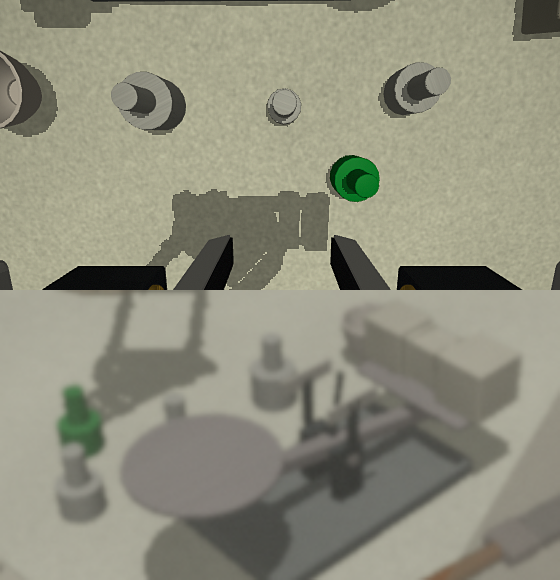

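Handle tops in the wrist view are at (124,97), (284,103) and (438,80), with the green one at (363,184). These agree with the top-view points within about 3 px. The scene crop shows the load pan down and the weight pan up.

```bash
python3 - <<'E'
from h import *
d=dict(np.load('w4.npz'))
for n,uv,z in [('w300',(124,97),.086),('w100',(284,103),.066),('w200',(438.5,80.5),.076)]: print(n,ray(d,uv,z).round(4))
go([.4203,-.0520,.2504],1.4)
E
```

```text
w300 [ 0.4199 -0.0515  0.086 ]
w100 [ 0.4199 -0.1805  0.066 ]
w200 [ 0.4395 -0.3072  0.076 ]
shift units [ 3.74 -5.    5.37]
turn units 0.01
t 15.37 pos [ 0.3302 -0.1796  0.3845] rot [-1.7992e+02  3.0000e-02  1.4500e+00] w 0.0564 F [0.22 0.69 0.9 ]
```

Request:
{"fn": "arm_command", "kwargs": {
  "increments": [
    [0.62, -0.83, 0, 0],
    [0.62, -0.83, 0, 0],
    [0.62, -0.83, 0, 0],
    [0.62, -0.83, 0, 0],
    [0.62, -0.83, 0, 0],
    [0.64, -0.85, 0, 0],
    [0, 0, 0.6, 0],
    [0, 0, 0.8, 0],
    [0, 0, 0.8, 0],
    [0, 0, 0.8, 0]
  ]
}}

```text
time_s: 16.2
ee_pos: [0.421, -0.0507, 0.3089]
ee_rot: [-180.0, 0.0, 1.7]
ft_force: [-1.0, -0.1, -0.0]
width: 0.0566
grasp_force: 0.0
```

Request:
{"fn": "arm_command", "kwargs": {
  "increments": [
    [0, 0, 0.8, 0],
    [0, 0, 0.8, 0],
    [0, 0, 0.5, 0],
    [0, 0, 0.25, 0],
    [0, 0, 0, 0],
    [0, 0, 0, 0]
  ]
}}

```text
time_s: 16.7
ee_pos: [0.4208, -0.0518, 0.2513]
ee_rot: [-180.0, 0.0, 1.6]
ft_force: [0.6, 0.8, 0.6]
width: 0.0566
grasp_force: 0.0
```

Request:
{"fn": "arm_command", "kwargs": {
  "increments": [
    [0, 0, 0, 0],
    [0, 0, 0, 0],
    [0, 0, 0, 0],
    [0, 0, 0, 0],
    [0, 0, 0, 0],
    [0, 0, 0, 0],
    [0, 0, 0, 0]
  ],
  "grip": -1,
  "grip_force": 20
}}

```text
time_s: 17.28
ee_pos: [0.4201, -0.0525, 0.2515]
ee_rot: [-180.0, -0.0, 1.4]
ft_force: [-0.0, 0.7, 1.4]
width: 0.0219
grasp_force: 20.0
```

```bash
python3 - <<'E'
from h import *
go([.598,-.266,.2504],1.4)
E
```

```text
shift units [6.9  8.72 0.04]
turn units 0.01
t 17.28 pos [ 0.4201 -0.0525  0.2515] rot [-1.7999e+02 -1.0000e-02  1.4500e+00] w 0.0219 F [-0.05  0.75  1.36]
```

Request:
{"fn": "arm_command", "kwargs": {
  "increments": [
    [0, 0, -0.3, 0],
    [0, 0, -0.6, 0],
    [0, 0, -0.9, 0],
    [0, 0, -0.9, 0],
    [0, 0, -0.9, 0],
    [0, 0, -0.9, 0],
    [0, 0, -0.9, 0],
    [0.4, 0.48, -0.7, 0],
    [0.78, 0.88, -0.4, 0],
    [0.78, 0.88, 0, 0]
  ]
}}

```text
time_s: 18.12
ee_pos: [0.471, -0.1076, 0.417]
ee_rot: [179.9, -0.3, 1.5]
ft_force: [-0.0, -0.3, -2.1]
width: 0.0213
grasp_force: 20.0
```

Request:
{"fn": "arm_command", "kwargs": {
  "increments": [
    [0.78, 0.88, 0, 0],
    [0.78, 0.88, 0, 0],
    [0.78, 0.88, 0, 0],
    [0.78, 0.88, 0, 0],
    [0.78, 0.88, 0, 0],
    [0.78, 0.88, 0, 0],
    [0.78, 0.88, 0, 0],
    [0.46, 0.5, 0, 0],
    [0.2, 0.3, 0, 0],
    [0, 0, 0, 0]
  ]
}}

```text
time_s: 18.95
ee_pos: [0.6287, -0.2788, 0.4126]
ee_rot: [-180.0, 0.1, 1.4]
ft_force: [-0.1, 0.1, -3.3]
width: 0.0216
grasp_force: 20.0
```

```bash
python3 - <<'E'
from h import *
for z in (.133,.110): go([.62,-.267,.2515+z],1.4)
E
```

```text
shift units [-0.33 -0.48  1.12]
turn units 0.0
t 18.95 pos [ 0.6287 -0.2788  0.4126] rot [-1.8e+02  9.0e-02  1.4e+00] w 0.0216 F [-0.11  0.08 -3.31]
shift units [-0.33 -0.48  2.04]
turn units 0.0
t 18.95 pos [ 0.6287 -0.2788  0.4126] rot [-1.8e+02  9.0e-02  1.4e+00] w 0.0216 F [-0.11  0.08 -3.31]
```

Request:
{"fn": "arm_command", "kwargs": {
  "increments": [
    [-0.33, -0.48, 0.2, 0],
    [0, 0, 0.4, 0],
    [0, 0, 0.3, 0],
    [0, 0, 0.25, 0],
    [0, 0, 0.2, 0],
    [0, 0, 0.2, 0],
    [0, 0, 0.2, 0],
    [0, 0, 0.2, 0],
    [0, 0, 0, 0],
    [0, 0, 0, 0]
  ]
}}

```text
time_s: 19.78
ee_pos: [0.6196, -0.2657, 0.3649]
ee_rot: [180.0, 0.0, 1.5]
ft_force: [-1.1, -0.5, -0.5]
width: 0.0214
grasp_force: 20.0
```

Request:
{"fn": "arm_command", "kwargs": {
  "increments": [
    [0, 0, 0, 0],
    [0, 0, 0, 0],
    [0, 0, 0, 0],
    [0, 0, 0, 0],
    [0, 0, 0, 0],
    [0, 0, 0, 0]
  ]
}}

```text
time_s: 20.28
ee_pos: [0.6196, -0.2655, 0.3653]
ee_rot: [180.0, -0.0, 1.5]
ft_force: [-1.0, -1.5, 1.1]
width: 0.0215
grasp_force: 20.0
```

```bash
python3 - <<'E'
from h import *
F=[]
for i in range(5): d=snap('scene'); F.append(arm.sense()['ft_force'])
print(np.mean(F,0))
go([.62,-.267,.2515+.106],1.4)
E
```

```text
[-1.18149764 -1.75053808  0.16104355]
shift units [0.02 0.06 0.31]
turn units 0.01
t 20.53 pos [ 0.6196 -0.2656  0.3652] rot [ 1.7998e+02 -2.0000e-02  1.4700e+00] w 0.0216 F [-0.4  -1.65  0.24]
```

Request:
{"fn": "arm_command", "kwargs": {
  "increments": [
    [0, 0, 0, 0],
    [0, 0, 0, 0],
    [0, 0, 0, 0],
    [0, 0, 0, 0],
    [0, 0, 0, 0]
  ],
  "grip": -0.1
}}

```text
time_s: 20.95
ee_pos: [0.6196, -0.2653, 0.3652]
ee_rot: [-180.0, -0.0, 1.5]
ft_force: [0.7, -0.4, -0.0]
width: 0.0423
grasp_force: 0.0
```

Request:
{"fn": "arm_command", "kwargs": {
  "increments": [
    [0, 0, -0.3, 0],
    [0, 0, -0.6, 0],
    [0, 0, -0.8, 0],
    [0, 0, -0.8, 0],
    [0, 0, -0.6, 0],
    [-0.8, 0, 0, 0],
    [-0.8, 0, 0, 0],
    [-0.8, 0, 0, 0],
    [-0.8, 0, 0, 0],
    [-0.8, 0, 0, 0]
  ]
}}

```text
time_s: 21.78
ee_pos: [0.5187, -0.2679, 0.4434]
ee_rot: [180.0, -0.0, 1.5]
ft_force: [-0.5, 0.3, 0.1]
width: 0.0423
grasp_force: 0.0
```

Request:
{"fn": "arm_command", "kwargs": {
  "increments": [
    [-0.8, 0, 0, 0],
    [-0.8, 0, 0, 0],
    [-0.8, 0, 0, 0],
    [0, 0, 0, 0],
    [0, 0, 0, 0],
    [0, 0, 0, 0],
    [0, 0, 0, 0],
    [0, 0, 0, 0],
    [0, 0, 0, 0],
    [0, 0, 0, 0]
  ]
}}

```text
time_s: 22.62
ee_pos: [0.4601, -0.2696, 0.4424]
ee_rot: [-180.0, 0.0, 1.5]
ft_force: [-0.8, -0.3, -0.4]
width: 0.0424
grasp_force: 0.0
```

```bash
python3 - <<'E'
from h import *
go()
d=snap('scene'); np.savez('s5.npz',**d)
w=snap('wrist'); np.savez('w5.npz',**w)
a=cv2.resize(d['image'][180:290,170:350,::-1],(560,342),interpolation=cv2.INTER_CUBIC)
cv2.imwrite('pics/s5.png',np.vstack([a,w['image'][:250,:,::-1]]))
E
```

```text
t 22.62 pos [ 0.4601 -0.2696  0.4424] rot [-1.7999e+02  1.0000e-02  1.5000e+00] w 0.0424 F [-0.76 -0.29 -0.42]
```

View pics/s5.png

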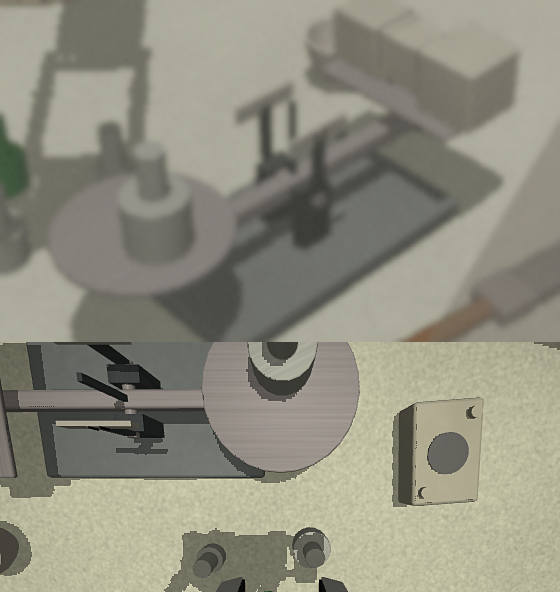

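The 300 g weight stands on the weight pan and the beam is between its stops, with the cast still on its pan. The 100 g weight is at (208,560) and the 200 g at (313,550) in the lower half. I measure the pan height by comparing with the earlier empty (level) and stopped pictures.

```bash
python3 - <<'E'
from h import *
d0=dict(np.load('scene0.npz'));d0['rotation']=R.from_euler('xyz',d0['rotation'],degrees=True).as_matrix()
I={k:cv2.cvtColor(dict(np.load(k+'.npz'))['image'],cv2.COLOR_RGB2GRAY).astype(float) for k in('scene0','s4','s5')}
for z in (.077,.09,.105,.12,.133): print('pred centre/front',z,proj(d0,(.5985,-.2658,z)).round(1),'load',proj(d0,(.5909,.0341,z)).round(1))
# rim: load-pan near corner & weight pan front edge rows
for k in I:
    print(k,[ [int(x) for x in I[k][250:284,u]] for u in (210,220)])
    print(k,'load', [int(x) for x in I[k][195:235,316]])
w=dict(np.load('w5.npz')); K=w['mtx']; g=cv2.cvtColor(w['image'],cv2.COLOR_RGB2GRAY)
for v in (40,45,50): print(v,g[v,190:212].tolist(),g[v,350:368].tolist())
print(K[0,0],w['position'][2]); 
for z in (.09,.1,.105,.11,.12):
    c=proj(w,(.5985,-.2658,z)); 
    th=np.linspace(0,2*np.pi,200); P=np.array([proj(w,(.5985+.07*np.cos(t),-.2658+.07*np.sin(t),z)) for t in th]); print(z,P.min(0).round(1),P.max(0).round(1))
E
```

```text
pred centre/front 0.077 [216.3 263.5] load [302.8 213.1]
pred centre/front 0.09 [215.8 259.3] load [302.9 209.3]
pred centre/front 0.105 [215.2 254.5] load [303.1 204.8]
pred centre/front 0.12 [214.7 249.5] load [303.3 200.3]
pred centre/front 0.133 [214.2 245.1] load [303.4 196.3]
scene0 [[130, 130, 128, 128, 130, 128, 129, 130, 129, 129, 128, 130, 130, 130, 129, 129, 129, 129, 129, 128, 129, 127, 128, 127, 126, 119, 109, 107, 110, 110, 110, 111, 112, 114], [129, 129, 130, 129, 129, 129, 128, 128, 128, 130, 129, 130, 129, 130, 128, 128, 127, 128, 129, 128, 128, 129, 129, 127, 121, 108, 96, 96, 102, 108, 111, 112, 112, 114]]
scene0 load [167, 167, 166, 165, 159, 147, 136, 131, 128, 126, 127, 127, 127, 128, 128, 128, 127, 127, 128, 127, 129, 128, 129, 128, 127, 125, 128, 139, 155, 164, 167, 162, 147, 127, 114, 111, 111, 111, 112, 112]
s4 [[129, 128, 130, 129, 130, 128, 129, 129, 130, 129, 127, 127, 129, 128, 125, 113, 97, 88, 87, 95, 104, 109, 111, 111, 110, 109, 110, 110, 109, 110, 111, 111, 112, 113], [128, 130, 130, 130, 128, 128, 128, 129, 128, 129, 129, 130, 128, 126, 117, 101, 8
[... 956 characters left out ...]
143, 142, 141, 142, 141, 143, 142, 143, 123, 146, 188, 186, 191, 189, 187, 186, 190, 189]
45 [108, 107, 108, 108, 107, 108, 108, 107, 106, 107, 105, 81, 134, 144, 142, 141, 142, 143, 143, 143, 143, 143] [147, 147, 147, 145, 145, 146, 146, 147, 130, 157, 196, 195, 194, 192, 189, 186, 185, 183]
50 [140, 140, 141, 141, 140, 140, 141, 142, 141, 142, 142, 113, 123, 139, 138, 138, 139, 139, 138, 138, 139, 139] [144, 144, 143, 143, 143, 143, 144, 145, 130, 98, 193, 185, 189, 189, 189, 189, 187, 183]
327.9018789081595 0.42198462285063104
0.09 [205.9 -31.9] [355.8 130.5]
0.1 [203.4 -37.7] [358.2 130.4]
0.105 [202.1 -40.7] [359.5 130.4]
0.11 [200.7 -43.8] [360.8 130.3]
0.12 [197.9 -50.5] [363.6 130.2]
```

With 300 g the beam reads about +0.02 rad, inside the ±0.06 index marks, so the cast weighs about 320 g. The gripper is clear of everything, so I hand the job in.

```bash
python3 -c "
from workcell import arm
print(arm.close_job())"
```

```text
the job is handed in; nothing more can be done
None
```

I handed the job in: the cast lies centred on the load pan and the 300 g weight levels the beam at about +0.02 rad (cast about 320 g), with the 100 g and 200 g weights still standing on the table.

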